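# Finger-tight and a quarter: the gland nut of a microscope stand

## Task

On the microscope stand's base plate, turn the two-flatted gland nut clockwise with the fingers until it is just finger-tight. Then fit the large fork wrench (the one whose jaw is wide enough) flat over the nut from above and turn the nut clockwise a further quarter turn with it, no more. Let go and leave the wrench lying flat on the base plate with the nut in its jaw.

Things in the scene. Friction and masses are not known exactly. Their poses are not given: they have to be found in the camera images.
- stand_base: White cast base plate of a microscope stand, fixed on the bench, 220 x 240 x 25 mm; its origin is on the bench under the nut's axis, within 20 mm of the plate's middle. About 110 mm from the nut it carries a round cap (36 mm wide, 12 mm high) and a round socket (24 mm wide, 8 mm high): not for turning.
- nut_center (a point): Centre of the gland nut, half-way up: a plain metal block 44 mm long (its x), 24 mm across its two flats (they face along its y) and 38 mm high, with a dark stub 6 mm proud on top. Its underside is 1 mm above the base plate's top. It turns about the vertical through this point, z up; its axes turn with it, and half a turn looks the same.
- gland_nut (a joint): How far the nut is run down by hand, rad, growing clockwise from above. It starts between 0 and 0.4 and turns easily (0.04 N m) up to 1.2: finger-tight, felt as a firm stop, with the nut's long side along the plate's diagonal from near right to far left as the robot sees it (x and y of the base equal). There it stays at 1.2 and further turning goes into joint squeeze.
- squeeze (a joint): Turn of the nut beyond finger-tight, rad, growing clockwise from above: 0 at the start, 1.57 is the quarter turn. Stiff (0.5 N m), stays where it is left; past 1.9 it would be overtightened. The nut's total turn is gland_nut plus squeeze.
- wrench_grip (a point): Middle of the large fork wrench's black grip, 12 mm above its underside, where to grasp it; x points along it to the jaw, y across, z up. Grip 110 mm long, 18 wide, 24 high. It lies on a green mat 2 mm thick. About 0.22 kg. The wrench beside it with the same grip but a far smaller jaw (14 mm slot) does not fit.
- wrench_jaw (a point): Middle of the large wrench's steel jaw, 7 mm above its underside, 90 mm ahead of the grip's middle along x. The jaw is 14 mm thick, flush with the wrench's underside, 52 mm wide, its slot 32 mm wide (y) and 60 mm long (30 mm either way from here), open at the far end, above and below. Over the nut: about 4 mm play a side and 0.2 rad before it bites.

How it is judged:
On the way, in this order (a step that is already met when the one before it is completed fails the run):
1. the fingers hold the nut, it is finger-tight (gland_nut above 1.1 rad) and not yet turned further (squeeze below 0.2 rad) (value of joint gland_nut above 1.1 rad and value of joint squeeze below 0.2 rad and contact force between the fingers and gland_nut above 0.5 N), for 0.1 s.
2. the wrench bears on the nut and has turned it past 0.6 rad beyond finger-tight (value of joint squeeze above 0.6 rad and contact force between wrench and gland_nut above 0.5 N), for 0.05 s.
At the end, for the whole second after the job is handed in: Nut finger-tight (gland_nut above 1.1) plus a quarter turn (squeeze 1.32 to 1.82 rad); wrench at rest, flat within 10 degrees on the base plate (jaw middle less than 45 mm above the bench), the nut in its jaw (centres within 16 mm horizontally) (value of joint gland_nut above 1.1 rad and value of joint squeeze between 1.32 and 1.82 rad and horizontal distance between nut_center and wrench_jaw below 0.016 m and z of wrench_jaw in the frame of stand_base below 0.045 m and angle between wrench_grip's own z axis and vertical below 0.17 rad and linear speed of wrench below 0.02 m/s); the robot touches nothing.
It fails at once if the fingers turn the nut beyond finger-tight (fingers on the nut with squeeze above 0.3 rad) (value of joint squeeze above 0.3 rad and contact force between the fingers and gland_nut above 1 N).
It fails at once if the nut is overtightened (squeeze above 1.92 rad) (value of joint squeeze above 1.92 rad).
It also fails if it takes over 58 s, if anything falls off the work surface, if the arm or the gripper's body presses on something with over 40 N, if the wrist force passes 120 N, or if a joint passes its speed limit or range.

## Robot

A 6-joint arm with a two-finger parallel gripper is mounted at the origin on the work surface. World frame = base frame: x ahead of the robot, y to its left, z up, the work surface at z = 0. Lengths are in m, angles in rad, forces in N, time in s.
With the tool pointing down it reaches from about 0.25 to 0.725 m from the base axis. Payload 4 kg.
Tool frame: the origin (TCP) lies between the finger pads; the fingertips stand 11 mm ahead of it and the grasp point (between the pads) lies 8 mm behind it (bot.tip_extent is the distance from the TCP to the fingertips, in m); z points along the fingers, y is the line along which they close (so a half turn about z gives the same grasp; the last joint's range is limited). The gripper opens to 85 mm and grips with 20 to 120 N. Pads are 22 mm wide; open, the fingers measure 114 mm over their backs; the gripper's body (76 mm by 85 mm) begins 54 mm behind the grasp point. The pads swing forward as they close: fully open they stand 13 mm farther back than shut.
Start: joints at [1.286, 0.241, 0.005, 1.335, 0, 1.571], TCP at [0.14, 0.48, 0.242] pointing down, gripper open.
Joint ranges: [-2.72, 2.72], [-1.05, 1.87], [-1.09, 1.28], [-1.99, 2.15], [-1.42, 1.44], [-3.14, 3.14]. Speed limits (rad/s): [2.79, 2.79, 3.14, 3.14, 3.14, 3.14].

## Interface

Orientations are given as a unit quaternion [x, y, z, w].
In Python, from workcell import bot gives the robot as it stands. The module is installed in compiled form; this text tells all that it offers.
- The arm moves only by the tool drive_tool, never from a script. Its argument "rows" is a list of rows, each an object of numbers: "dx", "dy", "dz": the shift along the tool's x, y, z in units of 50 mm (1.0 is 50 mm); "wx", "wy", "wz": the turn, a rotation vector about the tool's x, y, z in units of 5 degrees (1.0 is 5 degrees); "hand": the finger opening in mm, from 0 to 85.4. A call has 1 to 20 rows; each row is the pose to reach, as a shift and turn from the pose commanded when the call began, along the tool's axes at that moment; what a row does not reach only later rows make up. A row lasts 1/10 s, in which the tool goes at most 50 mm and 8.59 degrees, less where a joint would pass 70% of its speed; a pose out of reach is approached as far as the arm can. A call with a gripper value outside its range is refused whole. The fingers move at their own pace and stop on an object; the grip force is fixed at half the most. Time passes only in rows, so rows that repeat a pose let the fingers close. It gives the time, the measured TCP pose, the force, the opening and the grip force at its end, in the units of the state.
- bot.get_obs(): the state, without advancing time (a new reading comes with each control period).
- bot.camera(name): name is "scene" or "top" or "wrist"; returns the picture (384x512x3 uint8, red, green, blue); there is no depth.
- bot.get_calibration(name): a dict with "vfov" (degrees; the focal length in pixels is half the picture's height over the tangent of half this angle, whatever the lens; pixels are square), "cx", "cy" (the principal point, pixels), "k1" (the pictures are not rectified: a ray, as slopes to the right and down, at radius r is drawn at 1 + k1 r^2 times it, then the intrinsics apply), "origin" and "rotation" of the camera in the world; the wrist camera has in their place "mount" (4x4, takes a point from camera to tool coordinates, whose origin is the TCP and whose axes are the flange's). Camera axes: x right, y up, looking along -z (the intrinsics and any distortion apply to the point x, -y, -z); pixel columns grow to the right and rows downward; lengths in m; the calibration is good to about 2 mm. A picture is of the moment at which its call begins: read the wrist's pose just before it. get_calibration takes no time and is no camera call.
- bot.job_done(): hands the job in; it is judged then, once.
Trained networks look in the newest picture that a camera, given by its name, has taken for a name from the list of things; names that differ only in an ending like _2 or _b are one class to them, and where a whole thing is asked for, a point or a joint stands for the part that bears it (a point fixed in the world has none). Each returns a list of dicts, best first, with "score" (0 to 1); they miss things now and then, are a little off and sometimes report something else, mostly with a low value. They report only what shows in the picture. A call takes as long as a camera call.
- bot.look_for(camera, thing): "extent" ([centre column, centre row, width, height] in pixels, round what is visible of it).
- bot.outline_of(camera, thing): "region" (384x512 bool, what is visible of it) and "extent" ([centre column, centre row, width, height] in pixels, round what is visible of it).
The state is a dict: "clock": time; "joint_pos": joint angles; "joint_vel": joint speeds; "tau": joint torques, N m; "eef_pos": TCP position; "tool_rot": TCP orientation; "ft_force": force on the tool from outside, world axes, zero at the start; "ft_torque": the same for the moment, N m; "grip_width": finger opening in m; "grasp_force": force on a finger pad.
Only numpy, scipy, OpenCV 4.12 (cv2) and the standard library are available. Lean on these libraries where they do the work, as an engineer would, in place of code of your own. Each camera call takes 0.05 s, during which the arm holds its last target. There are 200 camera calls.

## Working session

There is one attempt and no reset: what is moved stays moved. The work goes in short steps, Python scripts to look and compute and a tool call to move; the robot and the scene stay as the last step left them, time stands still between calls to the robot, and variables do not carry over. Pictures are saved under pics/ and viewed, at most 10 in all, crops included, and the job is handed in when it is done.

Besides the shell and the picture viewer there is one more tool, called after "Call:" as name([rows], argument=value, ...), one row to a line, values as JSON. drive_tool: Moves the arm, as the interface text tells. Its arguments: {"type":"object","properties":{"rows":{"type":"array","items":{"type":"object","properties":{"dx":{"type":"number"},"dy":{"type":"number"},"dz":{"type":"number"},"wx":{"type":"number"},"wy":{"type":"number"},"wz":{"type":"number"},"hand":{"type":"number"}}}}},"required":["rows"]}

```bash
mkdir -p pics; cat > h.py <<'E'
import numpy as np, cv2
from workcell import bot
from scipy.spatial.transform import Rotation as R
def snap(c,name):
    o=bot.get_obs(); im=bot.camera(c); cv2.imwrite(f'pics/{name}.png',im[:,:,::-1]); return o,im
def campose(c,o=None):
    k=bot.get_calibration(c)
    if c=='wrist':
        T=np.eye(4);T[:3,:3]=R.from_quat(o['tool_rot']).as_matrix();T[:3,3]=o['eef_pos']
        M=T@np.array(k['mount']);return k,M[:3,3],M[:3,:3]
    return k,np.array(k['origin']),np.array(k['rotation']).reshape(3,3)
def px2w(c,uv,z,o=None):
    k,p,Rm=campose(c,o);f=192/np.tan(np.radians(k['vfov'])/2)
    uv=np.atleast_2d(np.asarray(uv,float));d=(uv-[k['cx'],k['cy']])/f
    s=d.copy()
    for _ in range(20): s=d/(1+k['k1']*(s**2).sum(1,keepdims=True))
    r=np.c_[s[:,0],-s[:,1],-np.ones(len(s))]@Rm.T
    return p+r*((z-p[2])/r[:,2])[:,None]
def w2px(c,P,o=None):
    k,p,Rm=campose(c,o);f=192/np.tan(np.radians(k['vfov'])/2)
    q=(np.atleast_2d(P)-p)@Rm; s=np.c_[q[:,0]/-q[:,2],-q[:,1]/-q[:,2]]
    return s*(1+k['k1']*(s**2).sum(1,keepdims=True))*f+[k['cx'],k['cy']]
E
python3 - <<'E'
from h import *
for c in ['top','scene']:
    snap(c,c+'0')
    for t in ['nut_center','wrench_grip','wrench_jaw','stand_base']:
        print(c,t,[(np.round(d['score'],2),np.round(d['extent'])) for d in bot.look_for(c,t)][:3])
    k,p,_=campose(c);print(p,k['vfov'])
o=bot.get_obs();print(o['eef_pos'],o['tool_rot'],o['clock'])
a=cv2.imread('pics/top0.png');cv2.imwrite('pics/top0b.png',cv2.resize(a,(800,600)))
E
```

```text
top nut_center [(np.float64(0.94), array([108., 187.,  37.,  24.]))]
top wrench_grip [(np.float64(0.62), array([368., 224.,  30.,  88.]))]
top wrench_jaw [(np.float64(0.74), array([368., 225.,  33.,  93.]))]
top stand_base [(np.float64(0.55), array([116., 203., 138., 128.]))]Traceback (most recent call last):
  File "<stdin>", line 6, in <module>
  File "h.py", line 11, in campose
    return k,np.array(k['origin']),np.array(k['rotation']).reshape(3,3)
                                   ~~~~~~~~~~~~~~~~~~~~~~~~~~~~~~~^^^^^
ValueError: cannot reshape array of size 4 into shape (3,3)
```

```bash
sed -i "s/np.array(k\['rotation'\]).reshape(3,3)/R.from_quat(k['rotation']).as_matrix()/" h.py
python3 - <<'E'
from h import *
o=bot.get_obs();print(o['eef_pos'],o['tool_rot'],o['clock'])
k,p,Rm=campose('top');print(p,Rm.round(2),k['vfov'])
print(px2w('top',[[108,187],[368,224],[368,180],[368,268],[116,203]],0.03))
a=cv2.imread('pics/top0.png');cv2.imwrite('pics/top0b.png',cv2.resize(a,(800,600)))
E
```

```text
[0.14041697 0.47961321 0.24188374] [ 1.41920240e-01  9.89877980e-01 -4.74034890e-04 -7.68044401e-05] 0.25
[ 0.44449809 -0.12361016  0.70815577] [[ 0.01  0.99 -0.16]
 [-1.    0.01  0.04]
 [ 0.04  0.16  0.99]] 55.423049283983104
[[ 0.55302626  0.12974157  0.03      ]
 [ 0.48873947 -0.35249813  0.03      ]
 [ 0.57240727 -0.35610467  0.03      ]
 [ 0.40842908 -0.34886726  0.03      ]
 [ 0.5235575   0.11337948  0.03      ]]
```

View pics/top0b.png

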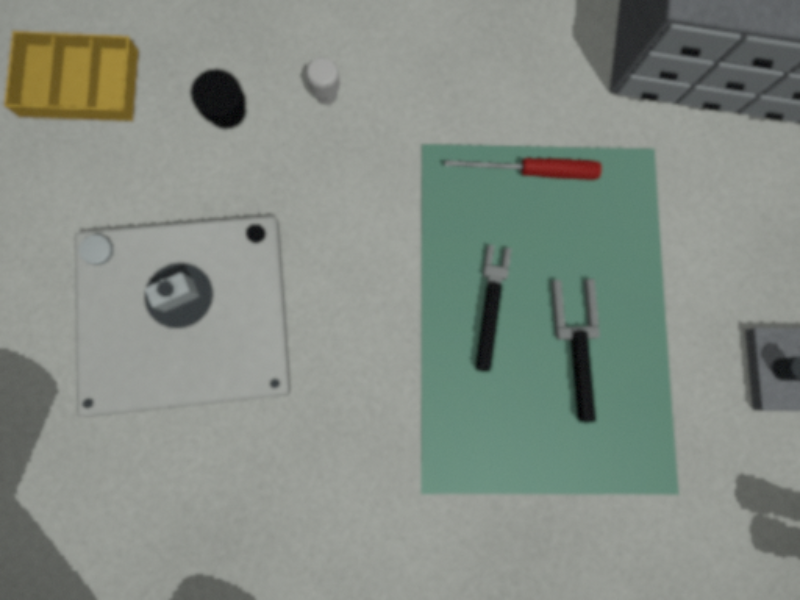

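```bash
cat >> h.py <<'E'
def delta(P,yaw,o=None):
    "tool-frame shift (50mm units) and wz (5deg units), with wx,wy to level"
    o=o or bot.get_obs();T=R.from_quat(o['tool_rot']).as_matrix()
    y=np.array([np.cos(yaw),np.sin(yaw),0]);z=np.array([0,0,-1.]);D=np.c_[np.cross(y,z),y,z]
    return (T.T@(np.array(P)-o['eef_pos'])/.05).round(3),(R.from_matrix(T.T@D).as_rotvec(degrees=True)/5).round(2)
E
python3 - <<'E'
from h import *
n=px2w('top',[[104.5,184.5]],.07)[0];print(n)
print(delta([n[0],n[1],.2],np.radians(20)))
print(px2w('top',[[373,241],[371,213],[375,266],[356,181],[376,181]],.02))
print(np.array(bot.get_calibration('wrist')['mount']).round(3),bot.get_calibration('wrist')['vfov'])
E
```

```text
[0.55093814 0.12100767 0.07      ]
(array([-9.895, -4.576,  0.842]), array([-1.000e-02,  0.000e+00,  1.074e+01]))
[[ 0.45758048 -0.36394129  0.02      ]
 [ 0.51035698 -0.36255806  0.02      ]
 [ 0.41161613 -0.36548868  0.02      ]
 [ 0.572035   -0.3360612   0.02      ]
 [ 0.57251982 -0.37505772  0.02      ]]
[[ 0.     0.953  0.303  0.078]
 [ 1.    -0.     0.     0.   ]
 [ 0.     0.303 -0.953 -0.132]
 [ 0.     0.     0.     1.   ]] 65.67399189379283
```

Call:
drive_tool([
  {"dx":-9.9,"dy":-4.58,"dz":0.84,"wz":10.7,"hand":60},
  {"dx":-9.9,"dy":-4.58,"dz":0.84,"wz":10.7,"hand":60},
  {"dx":-9.9,"dy":-4.58,"dz":0.84,"wz":10.7,"hand":60},
  {"dx":-9.9,"dy":-4.58,"dz":0.84,"wz":10.7,"hand":60},
  {"dx":-9.9,"dy":-4.58,"dz":0.84,"wz":10.7,"hand":60},
  {"dx":-9.9,"dy":-4.58,"dz":0.84,"wz":10.7,"hand":60},
  {"dx":-9.9,"dy":-4.58,"dz":0.84,"wz":10.7,"hand":60},
  {"dx":-9.9,"dy":-4.58,"dz":0.84,"wz":10.7,"hand":60},
  {"dx":-9.9,"dy":-4.58,"dz":0.84,"wz":10.7,"hand":60},
  {"dx":-9.9,"dy":-4.58,"dz":0.84,"wz":10.7,"hand":60},
  {"dx":-9.9,"dy":-4.58,"dz":0.84,"wz":10.7,"hand":60},
  {"dx":-9.9,"dy":-4.58,"dz":0.84,"wz":10.7,"hand":60},
  {"dx":-9.9,"dy":-4.58,"dz":0.84,"wz":10.7,"hand":60},
  {"dx":-9.9,"dy":-4.58,"dz":0.84,"wz":10.7,"hand":60},
])

```text
invalid input at $.rows[0]: expected keys dx, dy, dz, wx, wy, wz, hand
```

```bash
python3 - <<'E'
from h import *
o,im=snap('wrist','w1');print(o['clock'],o['eef_pos'],o['joint_pos'])
r=bot.outline_of('wrist','gland_nut');print([(d['score'],d['extent']) for d in r])
a=im[:,:,::-1].copy()
if r:
    c,_=cv2.findContours(r[0]['region'].astype('u1'),0,2);cv2.drawContours(a,c,-1,(0,255,0),1)
cv2.imwrite('pics/w1b.png',cv2.resize(a,(800,600)))
E
```

```text
0.25 [0.14041697 0.47961321 0.24188374] [1.28597428e+00 2.41027310e-01 4.45288368e-03 1.33518217e+00
 1.74845778e-05 1.57077635e+00]
[]
```

View pics/w1b.png

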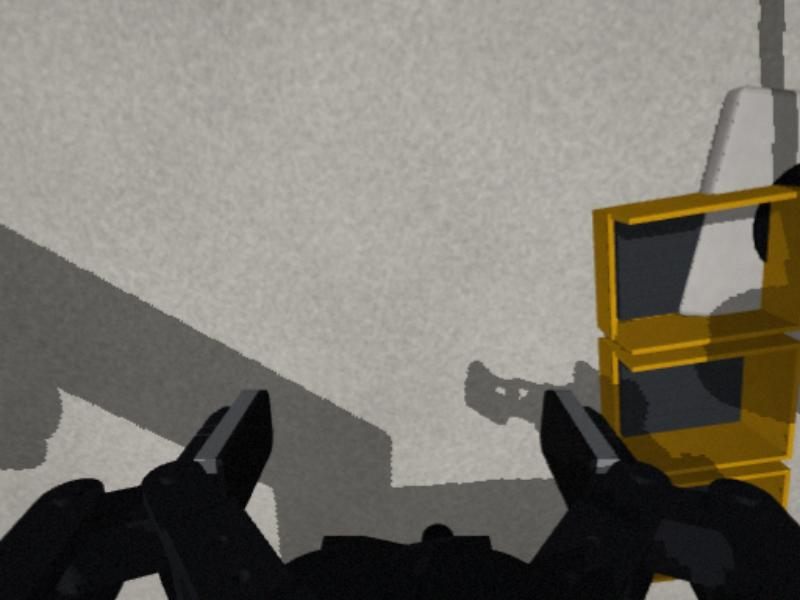

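The move was refused (all keys are required). This picture shows only the bench and parts tray; the fingers are at the bottom around (250,450) and (570,450).

Call:
drive_tool([
  {"dx":-9.9,"dy":-4.58,"dz":0.84,"wx":0,"wy":0,"wz":10.7,"hand":60},
  {"dx":-9.9,"dy":-4.58,"dz":0.84,"wx":0,"wy":0,"wz":10.7,"hand":60},
  {"dx":-9.9,"dy":-4.58,"dz":0.84,"wx":0,"wy":0,"wz":10.7,"hand":60},
  {"dx":-9.9,"dy":-4.58,"dz":0.84,"wx":0,"wy":0,"wz":10.7,"hand":60},
  {"dx":-9.9,"dy":-4.58,"dz":0.84,"wx":0,"wy":0,"wz":10.7,"hand":60},
  {"dx":-9.9,"dy":-4.58,"dz":0.84,"wx":0,"wy":0,"wz":10.7,"hand":60},
  {"dx":-9.9,"dy":-4.58,"dz":0.84,"wx":0,"wy":0,"wz":10.7,"hand":60},
  {"dx":-9.9,"dy":-4.58,"dz":0.84,"wx":0,"wy":0,"wz":10.7,"hand":60},
  {"dx":-9.9,"dy":-4.58,"dz":0.84,"wx":0,"wy":0,"wz":10.7,"hand":60},
  {"dx":-9.9,"dy":-4.58,"dz":0.84,"wx":0,"wy":0,"wz":10.7,"hand":60},
  {"dx":-9.9,"dy":-4.58,"dz":0.84,"wx":0,"wy":0,"wz":10.7,"hand":60},
  {"dx":-9.9,"dy":-4.58,"dz":0.84,"wx":0,"wy":0,"wz":10.7,"hand":60},
  {"dx":-9.9,"dy":-4.58,"dz":0.84,"wx":0,"wy":0,"wz":10.7,"hand":60},
  {"dx":-9.9,"dy":-4.58,"dz":0.84,"wx":0,"wy":0,"wz":10.7,"hand":60},
])

```text
clock: 1.75
eef_pos: [0.5504, 0.1215, 0.2002]
tool_rot: [0.572, 0.82, -0.0, -0.0]
ft_force: [-0.0, 0.7, -0.6]
grip_width: 0.06
grasp_force: 0.0
```

```bash
python3 - <<'E'
from h import *
o,im=snap('wrist','w1');print(o['clock'],o['eef_pos'],o['joint_pos'])
r=bot.outline_of('wrist','gland_nut');print([(d['score'],d['extent']) for d in r])
a=im[:,:,::-1].copy()
if r:
    c,_=cv2.findContours(r[0]['region'].astype('u1'),0,2);cv2.drawContours(a,c,-1,(0,255,0),1)
cv2.imwrite('pics/w1b.png',cv2.resize(a,(800,600)))
E
```

```text
1.75 [0.55037258 0.12154258 0.20021216] [2.17149836e-01 3.87483800e-01 9.99730306e-02 1.28421849e+00
 3.82714181e-04 1.43499017e+00]
[(0.89, [259.3, 185.3, 25.8, 50.7]), (0.65, [259.2, 186.1, 29.0, 59.0])]
```

View pics/w1b.png

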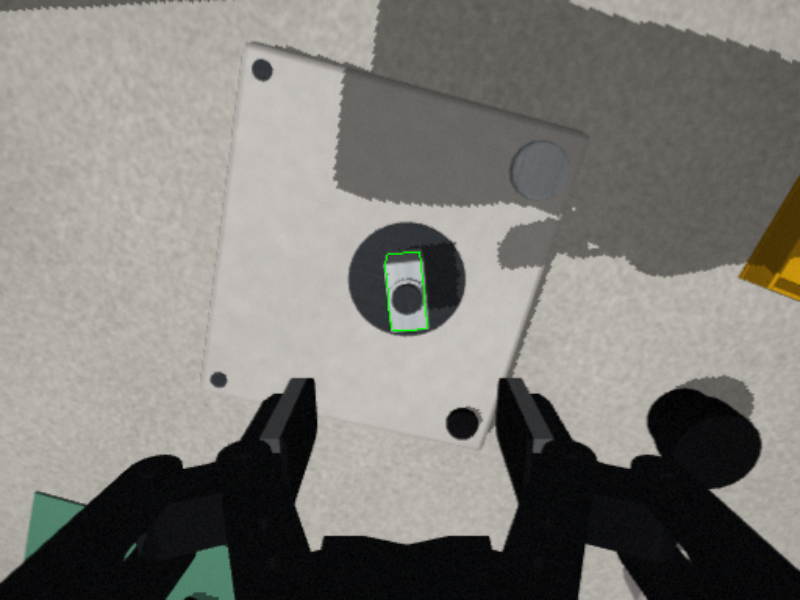

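```bash
python3 - <<'E'
from h import *
o=bot.get_obs();s=1.5625
c=px2w('wrist',np.array([[386,262],[421,259],[428,329],[391,332]])/s,.064,o);print(c,c.mean(0))
m=c.mean(0)
for a,b in [(0,3),(1,2),(0,1),(3,2)]:
    v=c[b]-c[a];print(np.linalg.norm(v),np.degrees(np.arctan2(v[1],v[0])))
print('stub',px2w('wrist',np.array([[407,299]])/s,.07,o), 'ring',px2w('wrist',np.array([[407,279]])/s,.025,o))
b=px2w('wrist',np.array([[205,385],[480,447],[587,133],[247,43]])/s,.025,o);print(b.mean(0))
for i in range(4):
    v=b[(i+1)%4]-b[i];print(np.linalg.norm(v),np.degrees(np.arctan2(v[1],v[0])))
E
```

```text
[[0.53260626 0.13591875 0.064     ]
 [0.55126757 0.14473871 0.064     ]
 [0.57092846 0.10529016 0.064     ]
 [0.55024054 0.09553066 0.064     ]] [0.55126071 0.12036957 0.064     ]
0.04407000577963807 -66.41290918928988
0.044076508215480696 -63.50864093275688
0.02064064343705338 25.296986336214875
0.022874389651751426 25.255532892743354
stub [[0.55144661 0.12059188 0.07      ]] ring [[0.55136397 0.12118547 0.025     ]]
[0.53191815 0.12015127 0.025     ]
0.2108535029204003 5.788907973843381
0.23293079369366224 96.55978010927555
0.21150290335435049 -173.24319816501827
0.22936768367928037 -83.2735454501413
```

```bash
python3 - <<'E'
from h import *
print(delta([.5513,.1206,.043],np.radians(25.2)))
E
```

```text
(array([-0.037,  0.008,  3.153]), array([ 0.  , -0.  , -0.98]))
```

Call:
drive_tool([
  {"dx":-0.04,"dy":0.01,"dz":0.8,"wx":0,"wy":0,"wz":-0.98,"hand":60},
  {"dx":-0.04,"dy":0.01,"dz":1.6,"wx":0,"wy":0,"wz":-0.98,"hand":60},
  {"dx":-0.04,"dy":0.01,"dz":2.4,"wx":0,"wy":0,"wz":-0.98,"hand":50},
  {"dx":-0.04,"dy":0.01,"dz":2.9,"wx":0,"wy":0,"wz":-0.98,"hand":40},
  {"dx":-0.04,"dy":0.01,"dz":3.15,"wx":0,"wy":0,"wz":-0.98,"hand":30},
  {"dx":-0.04,"dy":0.01,"dz":3.15,"wx":0,"wy":0,"wz":-0.98,"hand":10},
  {"dx":-0.04,"dy":0.01,"dz":3.15,"wx":0,"wy":0,"wz":-0.98,"hand":10},
  {"dx":-0.04,"dy":0.01,"dz":3.15,"wx":0,"wy":0,"wz":-0.98,"hand":10},
  {"dx":-0.04,"dy":0.01,"dz":3.15,"wx":0,"wy":0,"wz":-0.98,"hand":10},
  {"dx":-0.04,"dy":0.01,"dz":3.15,"wx":0,"wy":0,"wz":-0.98,"hand":10},
])

```text
clock: 2.85
eef_pos: [0.5507, 0.1204, 0.0402]
tool_rot: [0.536, 0.844, -0.001, -0.002]
ft_force: [4.5, 3.0, -24.5]
grip_width: 0.023
grasp_force: 61.3
```

```bash
python3 - <<'E'
from h import *
o=bot.get_obs();print(o)
E
```

```text
{'clock': 2.85, 'joint_pos': array([ 0.21431549,  0.53112446, -0.12331837,  0.92037622,  0.00166085,
        1.34569187]), 'joint_vel': array([-0.00033775, -0.0018178 ,  0.00157395,  0.00053865,  0.00108205,
        0.00103436]), 'tau': array([-1.41671486e+00, -5.89473009e+01,  2.54072660e+01,  1.94254540e+00,
       -6.58534002e-01,  4.53523058e-02]), 'eef_pos': array([0.55067563, 0.12035622, 0.04024078]), 'tool_rot': array([ 5.35997071e-01,  8.44217036e-01, -8.24197800e-04, -2.01392177e-03]), 'ft_force': array([  4.48253683,   2.97240045, -24.54979434]), 'ft_torque': array([ 0.70158057, -0.88287579,  0.04494916]), 'grasp_force': 61.28682553768158, 'grip_width': 0.022951428242255184}
```

Call:
drive_tool([
  {"dx":0,"dy":0,"dz":0,"wx":0,"wy":0,"wz":1.2,"hand":10},
  {"dx":0,"dy":0,"dz":0,"wx":0,"wy":0,"wz":2.4,"hand":10},
  {"dx":0,"dy":0,"dz":0,"wx":0,"wy":0,"wz":3.6,"hand":10},
  {"dx":0,"dy":0,"dz":0,"wx":0,"wy":0,"wz":4.8,"hand":10},
  {"dx":0,"dy":0,"dz":0,"wx":0,"wy":0,"wz":6.0,"hand":10},
  {"dx":0,"dy":0,"dz":0,"wx":0,"wy":0,"wz":7.2,"hand":10},
  {"dx":0,"dy":0,"dz":0,"wx":0,"wy":0,"wz":8.4,"hand":10},
  {"dx":0,"dy":0,"dz":0,"wx":0,"wy":0,"wz":9.6,"hand":10},
  {"dx":0,"dy":0,"dz":0,"wx":0,"wy":0,"wz":10.6,"hand":10},
  {"dx":0,"dy":0,"dz":0,"wx":0,"wy":0,"wz":11.2,"hand":10},
  {"dx":0,"dy":0,"dz":0,"wx":0,"wy":0,"wz":11.2,"hand":10},
])

```text
clock: 3.95
eef_pos: [0.5516, 0.1205, 0.0402]
tool_rot: [0.87, 0.493, -0.001, -0.001]
ft_force: [7.0, 3.3, -26.8]
grip_width: 0.0236
grasp_force: 61.2
```

```bash
cat >> h.py <<'E'
def st():
    o=bot.get_obs();T=R.from_quat(o['tool_rot']).as_matrix()
    print(round(o['clock'],2),'yaw',np.degrees(np.arctan2(T[1,1],T[0,1])).round(2),'pos',o['eef_pos'].round(4),'F',o['ft_force'].round(1),'M',o['ft_torque'].round(3),'tau6',o['tau'][5].round(3),'gw',o['grip_width'].round(4),o['grasp_force'].round(0),'tilt',np.degrees(np.arccos(-T[2,2])).round(2),'j6',o['joint_pos'][5].round(2))
    return o
E
python3 -c "
from h import *;st()"
```

```text
Traceback (most recent call last):
  File "h.py", line 30, in st
    print(round(o['clock'],2),'yaw',np.degrees(np.arctan2(T[1,1],T[0,1])).round(2),'pos',o['eef_pos'].round(4),'F',o['ft_force'].round(1),'M',o['ft_torque'].round(3),'tau6',o['tau'][5].round(3),'gw',o['grip_width'].round(4),o['grasp_force'].round(0),'tilt',np.degrees(np.arccos(-T[2,2])).round(2),'j6',o['joint_pos'][5].round(2))
                                                                                                                                                                                                       ^^^^^^^^^^^^^^^^^^^^^
AttributeError: 'float' object has no attribute 'round'
```

Call:
drive_tool([
  {"dx":0,"dy":0,"dz":0,"wx":0,"wy":0,"wz":0.5,"hand":10},
  {"dx":0,"dy":0,"dz":0,"wx":0,"wy":0,"wz":0.8,"hand":10},
  {"dx":0,"dy":0,"dz":0,"wx":0,"wy":0,"wz":0.8,"hand":10},
])

```text
clock: 4.25
eef_pos: [0.5517, 0.1205, 0.0403]
tool_rot: [0.886, 0.463, -0.001, -0.001]
ft_force: [5.5, 3.5, -26.1]
grip_width: 0.023
grasp_force: 61.2
```

```bash
sed -i "s/o\['grip_width'\].round(4),o\['grasp_force'\].round(0)/round(o['grip_width'],4),round(o['grasp_force'])/" h.py
python3 -c "
from h import *;st()"
```

```text
4.25 yaw -34.87 pos [0.5517 0.1205 0.0403] F [  5.5   3.5 -26.1] M [ 0.799 -1.342 -0.061] tau6 0.056 gw 0.023 61 tilt 0.16 j6 2.39
```

Call:
drive_tool([
  {"dx":0,"dy":0,"dz":0,"wx":0,"wy":0,"wz":0.5,"hand":10},
  {"dx":0,"dy":0,"dz":0,"wx":0,"wy":0,"wz":0.8,"hand":10},
  {"dx":0,"dy":0,"dz":0,"wx":0,"wy":0,"wz":0.8,"hand":10},
])

```text
clock: 4.55
eef_pos: [0.5517, 0.1204, 0.0402]
tool_rot: [0.902, 0.432, -0.001, -0.001]
ft_force: [6.4, 3.1, -26.1]
grip_width: 0.023
grasp_force: 61.1
```

```bash
python3 -c "
from h import *;st()"
```

```text
4.55 yaw -38.87 pos [0.5517 0.1204 0.0402] F [  6.4   3.1 -26.1] M [ 0.803 -1.33  -0.031] tau6 0.052 gw 0.023 61 tilt 0.15 j6 2.46
```

Call:
drive_tool([
  {"dx":0,"dy":0,"dz":0,"wx":0,"wy":0,"wz":0.4,"hand":10},
  {"dx":0,"dy":0,"dz":0,"wx":0,"wy":0,"wz":0.6,"hand":10},
  {"dx":0,"dy":0,"dz":0,"wx":0,"wy":0,"wz":0.6,"hand":10},
])

```text
clock: 4.85
eef_pos: [0.5518, 0.1204, 0.0402]
tool_rot: [0.913, 0.408, -0.001, -0.001]
ft_force: [6.2, 2.7, -26.8]
grip_width: 0.0229
grasp_force: 61.2
```

```bash
python3 -c "
from h import *;st()"
```

```text
4.85 yaw -41.78 pos [0.5518 0.1204 0.0402] F [  6.2   2.7 -26.8] M [ 0.739 -1.431  0.426] tau6 0.467 gw 0.0229 61 tilt 0.14 j6 2.51
```

Call:
drive_tool([
  {"dx":0,"dy":0,"dz":0,"wx":0,"wy":0,"wz":0,"hand":10},
  {"dx":0,"dy":0,"dz":0,"wx":0,"wy":0,"wz":0,"hand":70},
  {"dx":0,"dy":0,"dz":0,"wx":0,"wy":0,"wz":0,"hand":70},
  {"dx":0,"dy":0,"dz":0,"wx":0,"wy":0,"wz":0,"hand":70},
  {"dx":0,"dy":0,"dz":-0.5,"wx":0,"wy":0,"wz":0,"hand":70},
  {"dx":0,"dy":0,"dz":-1.5,"wx":0,"wy":0,"wz":0,"hand":70},
  {"dx":0,"dy":0,"dz":-2.5,"wx":0,"wy":0,"wz":0,"hand":70},
  {"dx":0,"dy":0,"dz":-3.2,"wx":0,"wy":0,"wz":0,"hand":70},
  {"dx":0,"dy":0,"dz":-3.2,"wx":0,"wy":0,"wz":0,"hand":70},
])

```text
clock: 5.75
eef_pos: [0.5562, 0.1201, 0.2114]
tool_rot: [0.913, 0.407, 0.008, 0.002]
ft_force: [0.7, 0.7, -0.5]
grip_width: 0.0702
grasp_force: 0.0
```

```bash
python3 - <<'E'
from h import *
o,im=snap('wrist','w2');st()
r=bot.outline_of('wrist','gland_nut')
for d in r[:1]:
    print(d['score'],d['extent']);c,_=cv2.findContours(d['region'].astype('u1'),0,2)
    q=cv2.approxPolyDP(max(c,key=cv2.contourArea),2.5,True)[:,0];print(q.tolist());print(px2w('wrist',q,.064,o).round(4).tolist())
print(delta([.458,-.364,.2],np.radians(94)))
E
```

```text
5.8 yaw -41.93 pos [0.5547 0.1198 0.208 ] F [ 0.1 -0.7  0.2] M [ 0.017 -0.018  0.083] tau6 0.0 gw 0.0698 0 tilt 0.58 j6 2.52
0.92 [256.2, 187.2, 27.7, 50.5]
[[264, 161], [247, 162], [243, 166], [242, 204], [245, 211], [267, 208]]
[[0.5766, 0.135, 0.064], [0.564, 0.1451, 0.064], [0.5585, 0.1448, 0.064], [0.5318, 0.1174, 0.064], [0.529, 0.11, 0.064], [0.5474, 0.0977, 0.064]]
(array([-8.468,  5.043,  0.087]), array([ 7.000e-02,  2.000e-02, -2.718e+01]))
```

Call:
drive_tool([
  {"dx":-8.47,"dy":5.04,"dz":0.1,"wx":0,"wy":0,"wz":-27.2,"hand":50},
  {"dx":-8.47,"dy":5.04,"dz":0.1,"wx":0,"wy":0,"wz":-27.2,"hand":50},
  {"dx":-8.47,"dy":5.04,"dz":0.1,"wx":0,"wy":0,"wz":-27.2,"hand":50},
  {"dx":-8.47,"dy":5.04,"dz":0.1,"wx":0,"wy":0,"wz":-27.2,"hand":50},
  {"dx":-8.47,"dy":5.04,"dz":0.1,"wx":0,"wy":0,"wz":-27.2,"hand":50},
  {"dx":-8.47,"dy":5.04,"dz":0.1,"wx":0,"wy":0,"wz":-27.2,"hand":50},
  {"dx":-8.47,"dy":5.04,"dz":0.1,"wx":0,"wy":0,"wz":-27.2,"hand":50},
  {"dx":-8.47,"dy":5.04,"dz":0.1,"wx":0,"wy":0,"wz":-27.2,"hand":50},
  {"dx":-8.47,"dy":5.04,"dz":0.1,"wx":0,"wy":0,"wz":-27.2,"hand":50},
  {"dx":-8.47,"dy":5.04,"dz":0.1,"wx":0,"wy":0,"wz":-27.2,"hand":50},
  {"dx":-8.47,"dy":5.04,"dz":0.1,"wx":0,"wy":0,"wz":-27.2,"hand":50},
  {"dx":-8.47,"dy":5.04,"dz":0.1,"wx":0,"wy":0,"wz":-27.2,"hand":50},
  {"dx":-8.47,"dy":5.04,"dz":0.1,"wx":0,"wy":0,"wz":-27.2,"hand":50},
  {"dx":-8.47,"dy":5.04,"dz":0.1,"wx":0,"wy":0,"wz":-27.2,"hand":50},
  {"dx":-8.47,"dy":5.04,"dz":0.1,"wx":0,"wy":0,"wz":-27.2,"hand":50},
  {"dx":-8.47,"dy":5.04,"dz":0.1,"wx":0,"wy":0,"wz":-27.2,"hand":50},
  {"dx":-8.47,"dy":5.04,"dz":0.1,"wx":0,"wy":0,"wz":-27.2,"hand":50},
  {"dx":-8.47,"dy":5.04,"dz":0.1,"wx":0,"wy":0,"wz":-27.2,"hand":50},
  {"dx":-8.47,"dy":5.04,"dz":0.1,"wx":0,"wy":0,"wz":-27.2,"hand":50},
  {"dx":-8.47,"dy":5.04,"dz":0.1,"wx":0,"wy":0,"wz":-27.2,"hand":50},
])

```text
clock: 7.85
eef_pos: [0.4566, -0.3639, 0.1972]
tool_rot: [-0.035, 0.999, 0.0, -0.0]
ft_force: [-0.1, -0.5, -0.0]
grip_width: 0.0499
grasp_force: 0.0
```

```bash
python3 - <<'E'
from h import *
o,im=snap('wrist','w3');st()
r=bot.outline_of('wrist','wrench_grip')
a=im[:,:,::-1].copy()
for d in r[:2]:
    print(d['score'],d['extent']);c,_=cv2.findContours(d['region'].astype('u1'),0,2);cv2.drawContours(a,c,-1,(0,0,255),1)
cv2.imwrite('pics/w3b.png',cv2.resize(a,(800,600)))
E
```

```text
7.9 yaw 94.02 pos [ 0.4567 -0.364   0.1973] F [-0.5  0.1 -0.9] M [-0.01  -0.004 -0.03 ] tau6 0.01 gw 0.0499 0 tilt 0.05 j6 -0.74
0.66 [256.5, 201.4, 44.0, 147.2]
```

View pics/w3b.png

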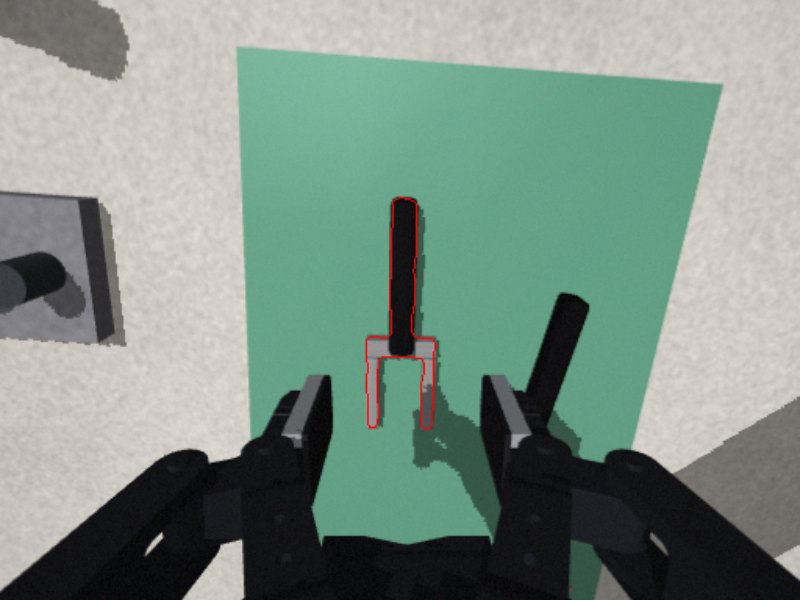

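```bash
python3 - <<'E'
from h import *
o=bot.get_obs();s=1.5625
p=px2w('wrist',np.array([[404,199],[402,354]])/s,.026,o);j=px2w('wrist',np.array([[367,347],[435,347],[373,428],[427,429]])/s,.016,o)
print(p,j)
v=p[1]-p[0];print(np.linalg.norm(v),np.degrees(np.arctan2(v[1],v[0])),p.mean(0))
tip=j[2:].mean(0);w=tip-p[0];yaw=np.arctan2(w[1],w[0]);d=np.array([np.cos(yaw),np.sin(yaw)])
print('jaw w',np.linalg.norm(j[1]-j[0]),'yaw',np.degrees(yaw),'tip-end',np.linalg.norm(w[:2]))
g=tip[:2]-120*d/1000;print('grip from tips',g)
print(delta([g[0],g[1],.016],yaw+np.pi/2))
E
```

```text
[[ 0.40449956 -0.36879953  0.026     ]
 [ 0.51162796 -0.36276078  0.026     ]] [[ 0.5122815  -0.38831535  0.016     ]
 [ 0.50878176 -0.33897862  0.016     ]
 [ 0.57935815 -0.38063043  0.016     ]
 [ 0.57728941 -0.33902015  0.016     ]]
0.10729846148117525 3.2263041331882794 [ 0.45806376 -0.36578015  0.026     ]
jaw w 0.04946070587899137 yaw 2.955455643103112 tip-end 0.17405572344290104
grip from tips [ 0.45848339 -0.36601244]
(array([-0.032, -0.042,  3.631]), array([ 0.  , -0.  ,  0.22]))
```

Call:
drive_tool([
  {"dx":-0.03,"dy":-0.04,"dz":0.9,"wx":0,"wy":0,"wz":0.2,"hand":50},
  {"dx":-0.03,"dy":-0.04,"dz":1.8,"wx":0,"wy":0,"wz":0.2,"hand":50},
  {"dx":-0.03,"dy":-0.04,"dz":2.7,"wx":0,"wy":0,"wz":0.2,"hand":45},
  {"dx":-0.03,"dy":-0.04,"dz":3.3,"wx":0,"wy":0,"wz":0.2,"hand":40},
  {"dx":-0.03,"dy":-0.04,"dz":3.5,"wx":0,"wy":0,"wz":0.2,"hand":30},
  {"dx":-0.03,"dy":-0.04,"dz":3.63,"wx":0,"wy":0,"wz":0.2,"hand":25},
  {"dx":-0.03,"dy":-0.04,"dz":3.63,"wx":0,"wy":0,"wz":0.2,"hand":22},
])

```text
clock: 8.65
eef_pos: [0.4591, -0.3665, 0.0169]
tool_rot: [-0.027, 1.0, -0.0, 0.0]
ft_force: [0.8, -0.2, 0.5]
grip_width: 0.022
grasp_force: 0.0
```

```bash
python3 -c "
from h import *;st()"
```

```text
8.65 yaw 93.07 pos [ 0.4591 -0.3665  0.0169] F [ 0.8 -0.2  0.5] M [-0.033  0.028 -0.046] tau6 0.002 gw 0.022 0 tilt 0.06 j6 -0.73
```

Call:
drive_tool([
  {"dx":0,"dy":0,"dz":0.02,"wx":0,"wy":0,"wz":0,"hand":22},
  {"dx":0,"dy":0,"dz":0.02,"wx":0,"wy":0,"wz":0,"hand":5},
  {"dx":0,"dy":0,"dz":0.02,"wx":0,"wy":0,"wz":0,"hand":5},
  {"dx":0,"dy":0,"dz":0.02,"wx":0,"wy":0,"wz":0,"hand":5},
  {"dx":0,"dy":0,"dz":0.02,"wx":0,"wy":0,"wz":0,"hand":5},
  {"dx":0,"dy":0,"dz":0.02,"wx":0,"wy":0,"wz":0,"hand":5},
])

```text
clock: 9.25
eef_pos: [0.46, -0.3671, 0.0174]
tool_rot: [-0.027, 1.0, -0.001, 0.002]
ft_force: [0.0, -0.0, 6.6]
grip_width: 0.0167
grasp_force: 61.7
```

```bash
python3 -c "
from h import *;st()"
```

```text
9.25 yaw 93.08 pos [ 0.46   -0.3671  0.0174] F [ 0.  -0.   6.6] M [0.116 0.063 0.055] tau6 0.004 gw 0.0167 62 tilt 0.24 j6 -0.73
```

Call:
drive_tool([
  {"dx":0,"dy":0,"dz":-0.2,"wx":0,"wy":0,"wz":0,"hand":5},
  {"dx":0,"dy":0,"dz":-0.7,"wx":0,"wy":0,"wz":0,"hand":5},
  {"dx":0,"dy":0,"dz":-1.4,"wx":0,"wy":0,"wz":0,"hand":5},
  {"dx":0,"dy":0,"dz":-2.1,"wx":0,"wy":0,"wz":0,"hand":5},
  {"dx":0,"dy":0,"dz":-2.6,"wx":0,"wy":0,"wz":0,"hand":5},
  {"dx":0,"dy":0,"dz":-2.6,"wx":0,"wy":0,"wz":0,"hand":5},
  {"dx":0,"dy":0,"dz":-2.6,"wx":0,"wy":0,"wz":0,"hand":5},
])

```text
clock: 9.95
eef_pos: [0.4584, -0.366, 0.1454]
tool_rot: [-0.027, 1.0, -0.0, 0.0]
ft_force: [-0.1, 1.1, -3.1]
grip_width: 0.0171
grasp_force: 60.7
```

```bash
python3 - <<'E'
from h import *
o,im=snap('wrist','w4');st()
a=im[:,:,::-1].copy()
b=bot.camera('scene')[:,:,::-1]
cv2.imwrite('pics/w4b.png',np.hstack([cv2.resize(a,(400,300)),cv2.resize(b,(400,300))]))
cv2.imwrite('pics/w4c.png',cv2.resize(a,(800,600)))
E
```

```text
10.0 yaw 93.08 pos [ 0.4577 -0.3654  0.1441] F [-0.8  0.4 -2.8] M [-0.018  0.082 -0.004] tau6 0.001 gw 0.0167 61 tilt 0.14 j6 -0.73
```

View pics/w4b.png

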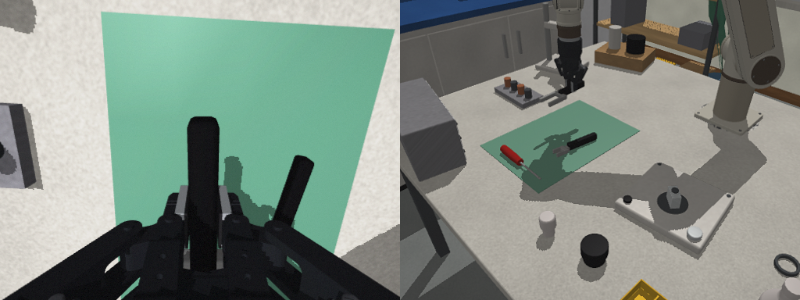

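```bash
python3 - <<'E'
from h import *
o=bot.get_obs();T=R.from_quat(o['tool_rot']).as_matrix()
im=cv2.imread('pics/w4.png').astype(int)
print('black start rows',[(c,int(np.argmax(im[:,c].max(1)<45))) for c in (245,255,262,270,280)])
for pitch in (-6,-3,0,3,6):
    a=np.radians(pitch) # jaw down positive: back end up
    L=-.055-.0015; pts=[]
    for y in(-.009,.009):
      for x,z in((L,.009),(L,-.015)):
        q=np.array([x*np.cos(a)+z*np.sin(a), -x*np.sin(a)+z*np.cos(a)])
        # tool x = -wrench x, tool z down
        pts.append(o['eef_pos']+T@np.array([-q[0],y,-q[1]]))
    print(pitch,w2px('wrist',pts,o).round(1).tolist())
row=im[170].max(1);print(np.where(row<45)[0][[0,-1]])
E
```

```text
black start rows [(245, 151), (255, 149), (262, 149), (270, 149), (280, 164)]
-6 [[238.5, 150.7], [241.8, 148.2], [280.1, 150.8], [277.0, 148.2]]
-3 [[238.1, 152.4], [241.5, 147.0], [280.6, 152.4], [277.4, 147.0]]
0 [[237.6, 154.6], [241.1, 146.1], [281.0, 154.6], [277.7, 146.1]]
3 [[237.1, 157.2], [240.7, 145.6], [281.5, 157.2], [278.1, 145.6]]
6 [[236.6, 160.2], [240.3, 145.3], [282.0, 160.3], [278.5, 145.3]]
[240 280]
```

```bash
python3 - <<'E'
from h import *
print(delta([.493,.0533,.125],np.radians(139)))
E
```

```text
(array([-1.163,  8.318,  0.386]), array([ 0.04, -0.02, -9.18]))
```

Call:
drive_tool([
  {"dx":-0.09,"dy":0.6,"dz":0.0,"wx":0,"wy":0,"wz":-0.7,"hand":5},
  {"dx":-0.17,"dy":1.2,"dz":0.0,"wx":0,"wy":0,"wz":-1.4,"hand":5},
  {"dx":-0.26,"dy":1.8,"dz":0.0,"wx":0,"wy":0,"wz":-2.1,"hand":5},
  {"dx":-0.34,"dy":2.4,"dz":0.0,"wx":0,"wy":0,"wz":-2.8,"hand":5},
  {"dx":-0.42,"dy":3.0,"dz":0.0,"wx":0,"wy":0,"wz":-3.5,"hand":5},
  {"dx":-0.5,"dy":3.6,"dz":0.0,"wx":0,"wy":0,"wz":-4.2,"hand":5},
  {"dx":-0.59,"dy":4.2,"dz":0.0,"wx":0,"wy":0,"wz":-4.9,"hand":5},
  {"dx":-0.67,"dy":4.8,"dz":0.0,"wx":0,"wy":0,"wz":-5.6,"hand":5},
  {"dx":-0.76,"dy":5.4,"dz":0.0,"wx":0,"wy":0,"wz":-6.3,"hand":5},
  {"dx":-0.84,"dy":6.0,"dz":0.0,"wx":0,"wy":0,"wz":-7.0,"hand":5},
  {"dx":-0.92,"dy":6.6,"dz":0.0,"wx":0,"wy":0,"wz":-7.7,"hand":5},
  {"dx":-1.0,"dy":7.2,"dz":0.0,"wx":0,"wy":0,"wz":-8.4,"hand":5},
  {"dx":-1.09,"dy":7.8,"dz":0.1,"wx":0,"wy":0,"wz":-8.9,"hand":5},
  {"dx":-1.16,"dy":8.32,"dz":0.2,"wx":0,"wy":0,"wz":-9.2,"hand":5},
  {"dx":-1.16,"dy":8.32,"dz":0.3,"wx":0,"wy":0,"wz":-9.2,"hand":5},
  {"dx":-1.16,"dy":8.32,"dz":0.38,"wx":0,"wy":0,"wz":-9.2,"hand":5},
  {"dx":-1.16,"dy":8.32,"dz":0.38,"wx":0,"wy":0,"wz":-9.2,"hand":5},
  {"dx":-1.16,"dy":8.32,"dz":0.38,"wx":0,"wy":0,"wz":-9.2,"hand":5},
])

```text
clock: 11.85
eef_pos: [0.4937, 0.0515, 0.1258]
tool_rot: [-0.415, 0.91, 0.0, -0.001]
ft_force: [-0.1, -0.6, -2.1]
grip_width: 0.0166
grasp_force: 60.5
```

```bash
python3 - <<'E'
from h import *
o,_=snap('top','t5');snap('scene','s5');st()
a=cv2.imread('pics/t5.png')[120:270,30:230];b=cv2.imread('pics/s5.png')
b=b[120:370,200:500]
cv2.imwrite('pics/t5b.png',np.vstack([cv2.resize(a,(400,300),interpolation=2),cv2.resize(b,(400,300))]))
cv2.imwrite('pics/t5b.png',np.hstack([cv2.resize(a,(400,300),interpolation=2),cv2.resize(b,(400,333))[:300]]))
E
```

```text
11.95 yaw 138.99 pos [0.4942 0.0516 0.1264] F [-0.1  0.1 -1. ] M [-0.037  0.033 -0.005] tau6 -0.001 gw 0.0167 61 tilt 0.01 j6 -0.75
```

View pics/t5b.png

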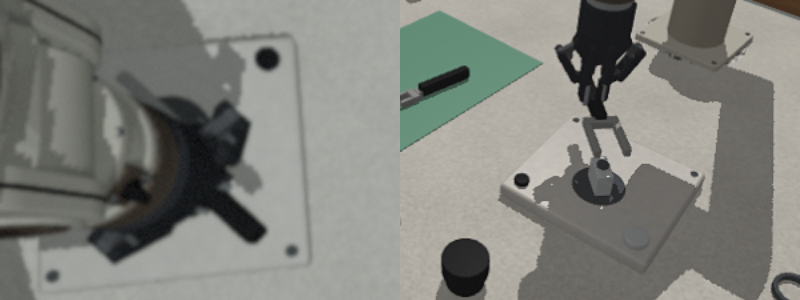

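```bash
python3 - <<'E'
from h import *
o=bot.get_obs();a=cv2.imread('pics/s5.png')
x0,y0,w,h=300,180,160,120
def P(pts): return ((w2px('scene',pts)-[x0,y0])*5).round().astype(int)
im=cv2.resize(a[y0:y0+h,x0:x0+w],(800,600),interpolation=2)
yaw=np.radians(49);d=np.array([np.cos(yaw),np.sin(yaw),0]);n=np.array([-d[1],d[0],0])
J=o['eef_pos']+.089*d; J[2]=o['eef_pos'][2]-.001  # top of jaw: underside(-.015)+.014
jaw=[J+s*d+t*n for s,t in((.03,-.026),(.03,-.016),(-.03,-.016),(-.03,.016),(.03,.016),(.03,.026),(-.042,.026),(-.042,-.026))]
N=np.array([.5514,.1205,.064]);nt=[N+s*d+t*n for s,t in((.022,.012),(-.022,.012),(-.022,-.012),(.022,-.012))]
cv2.polylines(im,[P(jaw)],True,(0,0,255),1);cv2.polylines(im,[P(nt)],True,(0,255,0),1)
cv2.imwrite('pics/s5b.png',im);print(P(jaw).tolist(),P(nt).tolist(), campose('scene')[1])
E
```

```text
[[234, 257], [261, 256], [220, 151], [301, 147], [347, 252], [374, 251], [318, 127], [187, 132]] [[308, 359], [277, 281], [218, 284], [247, 362]] [1.12572578 0.40310989 0.64450435]
```

View pics/s5b.png

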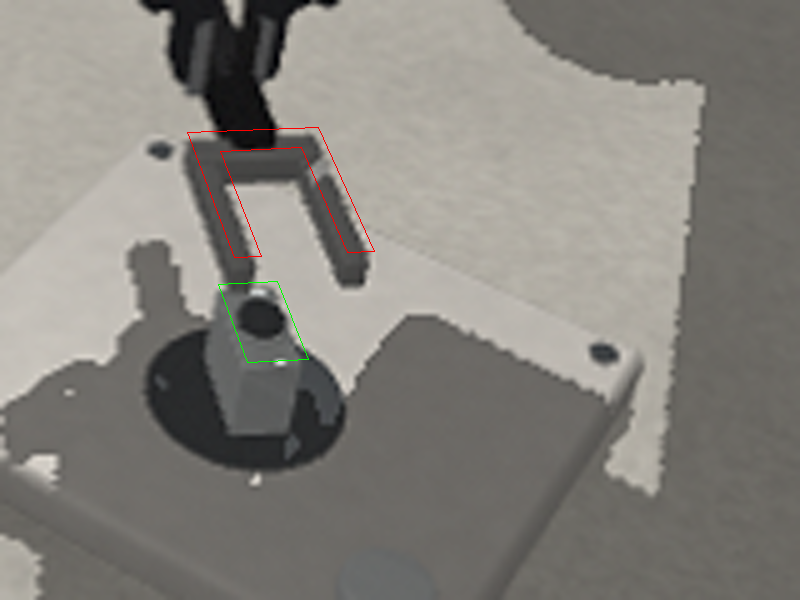

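```bash
python3 - <<'E'
from h import *
print(delta([.493,.0533,.042],np.radians(139)))
E
```

```text
(array([-0.01 ,  0.041,  1.688]), array([-0., -0., -0.]))
```

Call:
drive_tool([
  {"dx":-0.01,"dy":0.04,"dz":0.2,"wx":0,"wy":0,"wz":0,"hand":5},
  {"dx":-0.01,"dy":0.04,"dz":0.4,"wx":0,"wy":0,"wz":0,"hand":5},
  {"dx":-0.01,"dy":0.04,"dz":0.6,"wx":0,"wy":0,"wz":0,"hand":5},
  {"dx":-0.01,"dy":0.04,"dz":0.8,"wx":0,"wy":0,"wz":0,"hand":5},
  {"dx":-0.01,"dy":0.04,"dz":0.95,"wx":0,"wy":0,"wz":0,"hand":5},
  {"dx":-0.01,"dy":0.04,"dz":1.1,"wx":0,"wy":0,"wz":0,"hand":5},
  {"dx":-0.01,"dy":0.04,"dz":1.1,"wx":0,"wy":0,"wz":0,"hand":5},
])

```text
clock: 12.65
eef_pos: [0.492, 0.0541, 0.07]
tool_rot: [-0.415, 0.91, 0.0, -0.001]
ft_force: [0.7, -0.2, -2.1]
grip_width: 0.0168
grasp_force: 60.6
```

```bash
python3 - <<'E'
from h import *
st();snap('scene','s6');a=cv2.imread('pics/s6.png')
x0,y0,w,h=300,180,160,120
cv2.imwrite('pics/s6b.png',cv2.resize(a[y0:y0+h,x0:x0+w],(800,600),interpolation=2))
E
```

```text
12.65 yaw 139.09 pos [0.492  0.0541 0.07  ] F [ 0.7 -0.2 -2.1] M [-0.024  0.099  0.026] tau6 0.001 gw 0.0168 61 tilt 0.14 j6 -0.75
```

View pics/s6b.png

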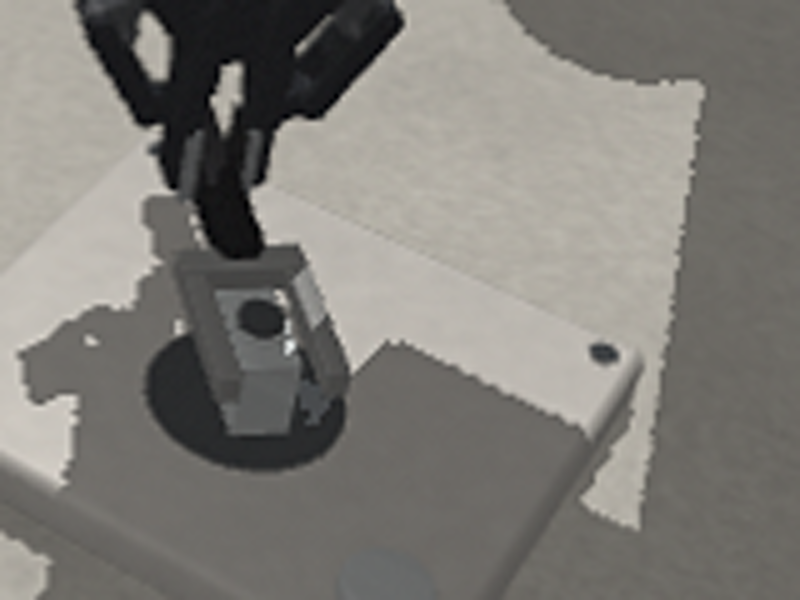

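Call:
drive_tool([
  {"dx":0,"dy":0,"dz":0.15,"wx":0,"wy":0,"wz":0,"hand":5},
  {"dx":0,"dy":0,"dz":0.3,"wx":0,"wy":0,"wz":0,"hand":5},
  {"dx":0,"dy":0,"dz":0.4,"wx":0,"wy":0,"wz":0,"hand":5},
  {"dx":0,"dy":0,"dz":0.48,"wx":0,"wy":0,"wz":0,"hand":5},
  {"dx":0,"dy":0,"dz":0.48,"wx":0,"wy":0,"wz":0,"hand":5},
])

```text
clock: 13.2
eef_pos: [0.4923, 0.0541, 0.0466]
tool_rot: [-0.415, 0.91, 0.0, -0.001]
ft_force: [-0.1, 0.6, -2.0]
grip_width: 0.0164
grasp_force: 60.6
```

```bash
python3 -c "
from h import *;st()"
```

```text
13.2 yaw 139.08 pos [0.4923 0.0541 0.0466] F [-0.1  0.6 -2. ] M [-0.056  0.115  0.009] tau6 0.001 gw 0.0164 61 tilt 0.08 j6 -0.75
```

Call:
drive_tool([
  {"dx":0,"dy":0,"dz":0.04,"wx":0,"wy":0,"wz":0,"hand":5},
  {"dx":0,"dy":0,"dz":0.08,"wx":0,"wy":0,"wz":0,"hand":5},
  {"dx":-0.007,"dy":0.155,"dz":0.08,"wx":0,"wy":0,"wz":1,"hand":5},
  {"dx":-0.027,"dy":0.309,"dz":0.08,"wx":0,"wy":0,"wz":2,"hand":5},
  {"dx":-0.06,"dy":0.46,"dz":0.08,"wx":0,"wy":0,"wz":3,"hand":5},
  {"dx":-0.107,"dy":0.608,"dz":0.08,"wx":0,"wy":0,"wz":4,"hand":5},
  {"dx":-0.107,"dy":0.608,"dz":0.08,"wx":0,"wy":0,"wz":4,"hand":5},
])

```text
clock: 13.9
eef_pos: [0.4747, 0.0776, 0.0436]
tool_rot: [-0.251, 0.968, -0.001, 0.001]
ft_force: [3.4, -3.8, -5.0]
grip_width: 0.0164
grasp_force: 60.2
```

```bash
python3 -c "
from h import *;st()"
```

```text
13.9 yaw 119.07 pos [0.4747 0.0776 0.0436] F [ 3.4 -3.8 -5. ] M [-0.755 -0.572 -0.175] tau6 0.205 gw 0.0164 60 tilt 0.22 j6 -0.34
```

Call:
drive_tool([
  {"dx":-0.007,"dy":0.155,"dz":0,"wx":0,"wy":0,"wz":1,"hand":5},
  {"dx":-0.027,"dy":0.309,"dz":0,"wx":0,"wy":0,"wz":2,"hand":5},
  {"dx":-0.06,"dy":0.46,"dz":0,"wx":0,"wy":0,"wz":3,"hand":5},
  {"dx":-0.107,"dy":0.608,"dz":0,"wx":0,"wy":0,"wz":4,"hand":5},
  {"dx":-0.167,"dy":0.751,"dz":0,"wx":0,"wy":0,"wz":5,"hand":5},
  {"dx":-0.238,"dy":0.889,"dz":0,"wx":0,"wy":0,"wz":6,"hand":5},
  {"dx":-0.322,"dy":1.02,"dz":0,"wx":0,"wy":0,"wz":7,"hand":5},
  {"dx":-0.416,"dy":1.143,"dz":0,"wx":0,"wy":0,"wz":8,"hand":5},
  {"dx":-0.521,"dy":1.257,"dz":0,"wx":0,"wy":0,"wz":9,"hand":5},
  {"dx":-0.635,"dy":1.362,"dz":0,"wx":0,"wy":0,"wz":10,"hand":5},
  {"dx":-0.758,"dy":1.456,"dz":0,"wx":0,"wy":0,"wz":11,"hand":5},
  {"dx":-0.889,"dy":1.54,"dz":0,"wx":0,"wy":0,"wz":12,"hand":5},
  {"dx":-0.889,"dy":1.54,"dz":0,"wx":0,"wy":0,"wz":12,"hand":5},
])

```text
clock: 15.2
eef_pos: [0.4763, 0.1651, 0.0432]
tool_rot: [0.267, 0.964, -0.002, 0.002]
ft_force: [2.6, -5.9, -1.8]
grip_width: 0.0168
grasp_force: 60.5
```

```bash
python3 -c "
from h import *;o=st();v=o['eef_pos'][:2]-[.5514,.1205];print(np.linalg.norm(v),np.degrees(np.arctan2(*v[::-1])))"
```

```text
15.2 yaw 59.01 pos [0.4763 0.1651 0.0432] F [ 2.6 -5.9 -1.8] M [-1.267 -0.595 -0.059] tau6 0.228 gw 0.0168 60 tilt 0.3 j6 0.88
0.08737180153315052 149.3266980650605
```

Call:
drive_tool([
  {"dx":-0.007,"dy":0.155,"dz":0,"wx":0,"wy":0,"wz":1,"hand":5},
  {"dx":-0.027,"dy":0.309,"dz":0,"wx":0,"wy":0,"wz":2,"hand":5},
  {"dx":-0.06,"dy":0.46,"dz":0,"wx":0,"wy":0,"wz":3,"hand":5},
  {"dx":-0.087,"dy":0.549,"dz":0,"wx":0,"wy":0,"wz":3.6,"hand":5},
  {"dx":-0.087,"dy":0.549,"dz":0,"wx":0,"wy":0,"wz":3.6,"hand":5},
])

```text
clock: 15.7
eef_pos: [0.4935, 0.1859, 0.0431]
tool_rot: [0.414, 0.91, -0.002, 0.001]
ft_force: [1.9, -7.8, -2.1]
grip_width: 0.0164
grasp_force: 60.6
```

```bash
python3 - <<'E'
from h import *
o=st();snap('scene','s7');a=cv2.imread('pics/s7.png')
x0,y0,w,h=300,180,160,120
def P(pts): return ((w2px('scene',pts)-[x0,y0])*5).round().astype(int)
im=cv2.resize(a[y0:y0+h,x0:x0+w],(800,600),interpolation=2)
yaw=np.radians(-38);d=np.array([np.cos(yaw),np.sin(yaw),0]);n=np.array([-d[1],d[0],0])
N=np.array([.5514,.1205,.064])
cv2.polylines(im,[P([N+s*d+t*n for s,t in((.022,.012),(-.022,.012),(-.022,-.012),(.022,-.012))])],True,(0,255,0),1)
cv2.imwrite('pics/s7b.png',im)
E
```

```text
15.7 yaw 41.06 pos [0.4935 0.1859 0.0431] F [ 1.9 -7.8 -2.1] M [-1.442 -0.516  0.06 ] tau6 0.273 gw 0.0164 61 tilt 0.31 j6 1.22
```

View pics/s7b.png

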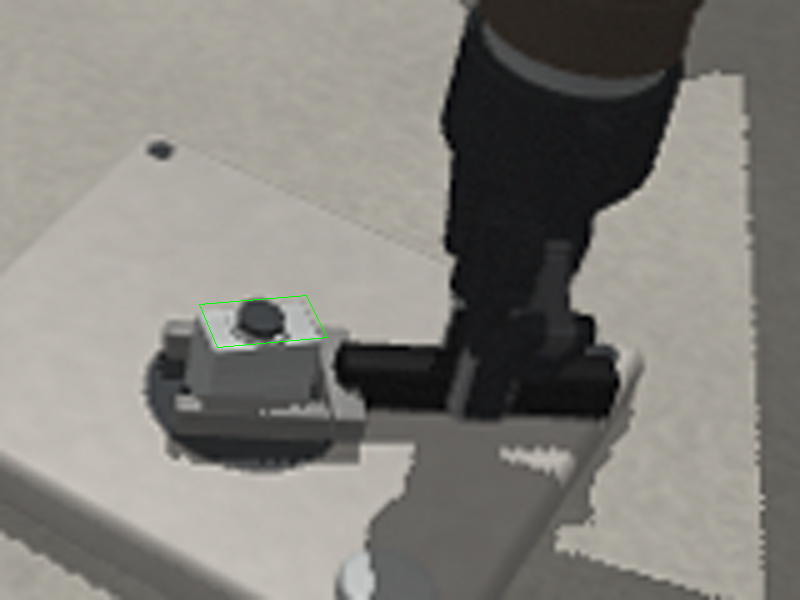

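Call:
drive_tool([
  {"dx":-0.001,"dy":-0.05,"dz":0,"wx":0,"wy":0,"wz":-0.3,"hand":5},
  {"dx":-0.002,"dy":-0.09,"dz":0,"wx":0,"wy":0,"wz":-0.6,"hand":5},
  {"dx":-0.002,"dy":-0.09,"dz":0.03,"wx":0,"wy":0,"wz":-0.6,"hand":5},
  {"dx":-0.002,"dy":-0.09,"dz":0.05,"wx":0,"wy":0,"wz":-0.6,"hand":5},
  {"dx":-0.002,"dy":-0.09,"dz":0.05,"wx":0,"wy":0,"wz":-0.6,"hand":5},
])

```text
clock: 16.25
eef_pos: [0.489, 0.1852, 0.0407]
tool_rot: [0.39, 0.921, -0.0, -0.0]
ft_force: [-1.2, -1.5, -1.6]
grip_width: 0.0168
grasp_force: 60.8
```

```bash
python3 -c "
from h import *;st()"
```

```text
16.25 yaw 44.09 pos [0.489  0.1852 0.0407] F [-1.2 -1.5 -1.6] M [-0.425  0.333 -0.138] tau6 -0.158 gw 0.0168 61 tilt 0.05 j6 1.16
```

Call:
drive_tool([
  {"dx":0,"dy":0,"dz":0.02,"wx":0,"wy":0,"wz":0,"hand":5},
  {"dx":0,"dy":0,"dz":0.03,"wx":0,"wy":0,"wz":0,"hand":5},
  {"dx":0,"dy":0,"dz":0.03,"wx":0,"wy":0,"wz":0,"hand":5},
])

```text
clock: 16.55
eef_pos: [0.489, 0.1853, 0.0404]
tool_rot: [0.39, 0.921, -0.0, -0.0]
ft_force: [-4.4, -2.0, 7.0]
grip_width: 0.0168
grasp_force: 61.9
```

```bash
python3 -c "
from h import *;st()"
```

```text
16.55 yaw 44.09 pos [0.489  0.1853 0.0404] F [-4.4 -2.   7. ] M [-0.678  0.918 -0.225] tau6 -0.173 gw 0.0168 62 tilt 0.01 j6 1.16
```

Resting on the plate. Release and lift.

Call:
drive_tool([
  {"dx":0,"dy":0,"dz":0.02,"wx":0,"wy":0,"wz":0,"hand":22},
  {"dx":0,"dy":0,"dz":0,"wx":0,"wy":0,"wz":0,"hand":30},
  {"dx":0,"dy":0,"dz":0,"wx":0,"wy":0,"wz":0,"hand":40},
  {"dx":0,"dy":0,"dz":0,"wx":0,"wy":0,"wz":0,"hand":50},
  {"dx":0,"dy":0,"dz":0,"wx":0,"wy":0,"wz":0,"hand":50},
  {"dx":0,"dy":0,"dz":-0.4,"wx":0,"wy":0,"wz":0,"hand":50},
  {"dx":0,"dy":0,"dz":-1,"wx":0,"wy":0,"wz":0,"hand":50},
  {"dx":0,"dy":0,"dz":-2,"wx":0,"wy":0,"wz":0,"hand":50},
  {"dx":0,"dy":0,"dz":-3,"wx":0,"wy":0,"wz":0,"hand":50},
  {"dx":0,"dy":0,"dz":-3.5,"wx":0,"wy":0,"wz":0,"hand":50},
  {"dx":0,"dy":0,"dz":-3.5,"wx":0,"wy":0,"wz":0,"hand":50},
  {"dx":0,"dy":0,"dz":-3.5,"wx":0,"wy":0,"wz":0,"hand":50},
])

```text
clock: 17.75
eef_pos: [0.4896, 0.1854, 0.2145]
tool_rot: [0.39, 0.921, 0.0, 0.0]
ft_force: [0.2, -0.4, -0.4]
grip_width: 0.05
grasp_force: 0.0
```

```bash
python3 - <<'E'
from h import *
o,im=snap('wrist','w8');st()
a=cv2.resize(im[:,:,::-1],(800,600))
P=lambda p:(w2px('wrist',p,o)*1.5625).round().astype(int)
for yw in (-41,):
    yaw=np.radians(yw);d=np.array([np.cos(yaw),np.sin(yaw),0]);n=np.array([-d[1],d[0],0]);N=np.array([.5514,.1205,.064])
    cv2.polylines(a,[P([N+s*d+t*n for s,t in((.022,.012),(-.022,.012),(-.022,-.012),(.022,-.012))])],True,(0,255,0),1)
cv2.imwrite('pics/w8b.png',a)
E
```

```text
17.8 yaw 44.08 pos [0.4888 0.1851 0.2133] F [-0.2  0.4 -0.9] M [ 0.008  0.008 -0.012] tau6 -0.0 gw 0.0496 0 tilt 0.09 j6 1.16
```

View pics/w8b.png

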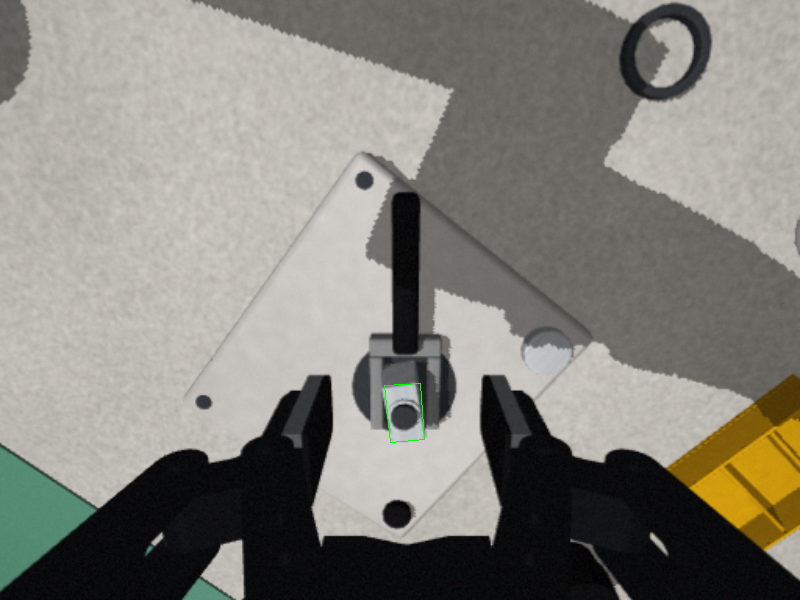

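```bash
python3 - <<'E'
from h import *
o=bot.get_obs()
t=px2w('wrist',np.array([[376,428],[435,428],[406,194]])/1.5625,[.039,.039,.049][0],o);m=t[:2].mean(0)
d=(t[2]-m)/np.linalg.norm(t[2]-m);j=m+.03*d;e=np.linalg.norm(j[:2]-[.5514,.1205]);print(j,e)
if e<.013: print(bot.job_done())
E
```

```text
[0.54863725 0.12257563 0.039     ] 0.0034555828053719536
the job is handed in; nothing more can be done
None
```

I handed the job in after about 18 s of the 58 s. No verdict was returned, so these are my own measurements: the nut was run finger-tight by the fingers, then turned about 90° (±3°) further with the large wrench. The wrench lies on the base plate with its jaw centre about 3 mm from the nut's axis, and the robot is clear.

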